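Set a spring rule on the setting board

ROBOT

A 6-joint arm with a two-finger parallel gripper is mounted at the origin on a cart in front of the work surface, level with it; the furniture and walls round the work are solid. World frame = base frame: x ahead of the robot, y to its left, z up, the work surface at z = 0. Lengths are in m, angles in rad, forces in N, time in s.
With the tool pointing down it reaches from about 0.225 to 0.875 m from the base axis. Payload 3.4 kg.
Tool frame: the origin (TCP) lies at the very end of the fingers, on their centre line; the grasp point (between the pads) lies 19 mm behind it; z points along the fingers, y is the line along which they close (so a half turn about z gives the same grasp; the last joint's range is limited). The gripper opens to 85 mm and grips with 20 to 120 N. Pads are 22 mm wide; open, the fingers measure 114 mm over their backs; the gripper's body (76 mm by 85 mm) begins 54 mm behind the grasp point. The pads swing forward as they close: fully open they stand 13 mm farther back than shut.
Start: joints at [-1.281, 0.276, 1.505, -0, 1.361, -0.121], TCP at [0.23, -0.527, 0.231] pointing down, gripper open.
Joint ranges: [-2.89, 2.89], [-0.75, 2.08], [0.22, 2.7], [-1.18, 4.32], [0.11, 2.71], [-2.7, 2.7]. Speed limits (rad/s): [2.57, 2.57, 3.14, 3.14, 3.14, 3.14].

INTERFACE

Orientations are given as a unit quaternion [w, x, y, z].
In Python, from rig import readout, vision, manip gives the robot as it stands.
- The arm moves only by the shell command python3 -m handwheel 'ROWS' [FORCE]. ROWS is JSON, a list of rows, each a list of 3 entries, a list of its own where there are three numbers: the shift along the tool's x, y, z in mm, then the turn, a rotation vector about the tool's x, y, z in units of 6 degrees (1.0 is 6 degrees), then the closure, from -1 (fully open) to 1 (shut), so that 0 is half open. A call has 1 to 20 rows; each row shifts and turns the commanded pose from where the row before left it, along the tool's axes as they then stand; what a row does not reach is not made up. A row lasts 1/8 s, in which the tool goes at most 62.5 mm and 10.7 degrees, less where a joint would pass 70% of its speed; a pose out of reach is approached as far as the arm can. A call is refused whole if a number of a shift passes 62.5 or a number of a turn 1, either way. A call with a gripper value outside its range is refused whole. The fingers move at their own pace and stop on an object; FORCE is the grip in N (left out, the last holds). Time passes only in rows, so rows that do not move let the fingers close. It gives the time, the measured TCP pose, the force, the opening and the grip force at its end, in the units of the state.
- readout.get_state(): the state, without advancing time (a new reading comes with each control period).
- vision.get_image(name): name is "side" or "top" or "wrist"; returns the picture (400x640x3 uint8, blue, green, red); there is no depth.
- vision.camera_params(name): a dict with "intrinsics" (3x3 intrinsics, pixels), "rvec" (rotation vector, rad) and "tvec" (3), from world to camera coordinates, as OpenCV has them; the wrist camera has in their place "hand_eye" (4x4, takes a point from camera to tool coordinates, whose origin is the TCP and whose axes are the flange's). Camera axes: x right, y down, z forward; pixel columns grow to the right and rows downward; lengths in m; the calibration is good to about 2 mm. A picture is of the moment at which its call begins: read the wrist's pose just before it. camera_params takes no time and is no camera call.
- manip.sign_off(): hands the job in; it is judged then, once.
The state is a dict: "clock": time; "qpos": joint angles; "qd": joint speeds; "effort": joint torques, N m; "position": TCP position; "ee_rot": TCP orientation; "contact_force": force on the tool from outside, world axes, zero at the start; "moment": the same for the moment, N m; "width": finger opening in m; "gripper_force": force on a finger pad.
Only numpy, scipy, OpenCV 4.12 (cv2) and the standard library are available. Lean on these libraries where they do the work, as an engineer would, in place of code of your own. Each camera call takes 0.05 s, during which the arm holds its last target. There are 200 camera calls.

TASK

Set the spring rule to the length of the setting board: lift it off the whetstone, hook its steel end over the board's free end and, with the case upright on the board, draw the case back against its spring until the red lock button in its heel meets the brass stop screw, then press gently on until the button is fully home. Let go and leave the locked rule standing on the board, still hooked. Load neither the stop nor the hook with more than 25 N, and do not disturb the tin or the cork.

Things in the scene. Friction and masses are not known exactly. Their poses are not given: they have to be found in the camera images.
- rule_center (a point): centre, half-way up, of the spring rule's case: rigid black box with yellow sides, 96 (x) x 34 (y) x 52 (z) mm, about 0.35 kg, loose. +x is its front, with yellow blade and steel hook; the red button is in its heel (-x). It starts upright on a loose grey whetstone (48 x 152 x 24 mm), hook overhanging the stone's end. Grip it across the 34 mm, from above.
- rule_hook: steel hook at the blade's end, 22 mm wide, 3 thick; axes as the case's. Origin: middle of its inner face (toward the case), 4 mm below the level of the sole; the lip's lower edge is 8 mm below the sole. With the blade in, the inner face is 3 mm ahead of the case's front (51 mm ahead of the case's centre).
- rule_blade (a joint): how far the blade is drawn out of the case (m): 0 in, 0.075 fully out (hard stop). A spring pulls it in with about 2.4 N at 0 rising to 3.3 N at 0.075; unlocked it runs back in.
- rule_lock (a joint): red lock button, 18 mm across, mid-heel, 26 mm above the sole, standing out 8 mm; value (m): how far it is pressed in toward the front, 0 out and free, 0.005 home (hard stop). Stiff: about 5 N at first, about 10 N near home; it stays where pushed. From about 0.003 it brakes the blade; home, it locks it.
- board_end (a point): the setting board: a light wooden board 210 x 70 x 18 mm, screwed down, its top 18 mm above the worktop. The point is the middle of the upper edge of its free end, over which the hook goes; +x points out of the board away from the stop (along its length), z up. Nothing stands beyond the free end.
- board: the same board; origin in the middle of its underside, 105 mm behind the free end; +x toward the free end. It carries the stop.
- stop: dark steel bracket, 50 wide, 42 high; origin: middle of its front face's foot, on the board's top, 180 mm behind the free end; +x to the free end. From this face a fixed brass screw with a 20 mm round head stands out along +x, 26 mm above the board's top, by 12 to 28 mm: it differs each time and is not measured, feel for it. With the rule set, the blade is out 50 to 66 mm.
- rule: the rule's case; origin in the middle of its sole, axes as rule_center
- tin_center (a point): bystander: grey metal tin, 74 mm across, 61 mm high, half-way up
- cork_center (a point): bystander: cork, 24 mm across, 42 mm high, standing, half-way up

How it is judged:
On the way, in this order (a step that is already met when the one before it is completed fails the run):
1. the hook is over the board's free end and pulls on it, with the blade drawn out at least 15 mm (x of rule_hook in the frame of board_end between -0.004 and 0.006 m and y of rule_hook in the frame of board_end between -0.024 and 0.024 m and z of rule_hook in the frame of board_end between -0.01 and -0.0015 m and value of joint rule_blade above 0.015 m and contact force between rule_hook and board above 1 N), for 0.2 s.
2. still hooked and pulling, the rule bears on the stop screw and its lock button is pressed home (at least 4 of 5 mm) (x of rule_hook in the frame of board_end between -0.004 and 0.006 m and y of rule_hook in the frame of board_end between -0.024 and 0.024 m and z of rule_hook in the frame of board_end between -0.01 and -0.0015 m and value of joint rule_lock above 0.004 m and contact force between rule and stop above 3 N and contact force between rule_hook and board above 1 N), for 0.1 s.
At the end, for the whole second after the job is handed in: Rule released, still, upright (0.08 rad), sole within 3 mm of the board top; hook over the free end, inner face 4 mm inside to 6 mm outside the end face, within 24 mm of the middle; button in at least 4 mm; blade locked at more than 45 mm (x of rule_hook in the frame of board_end between -0.004 and 0.006 m and y of rule_hook in the frame of board_end between -0.024 and 0.024 m and z of rule_hook in the frame of board_end between -0.01 and -0.0015 m and value of joint rule_lock above 0.004 m and value of joint rule_blade above 0.045 m and angle between rule's own z axis and vertical below 0.08 rad and z of rule in the frame of board_end between -0.003 and 0.003 m and linear speed of rule below 0.01 m/s); the robot touches nothing.
It fails at once if the rule is pressed on the stop with more than 25 N (contact force between rule and stop above 25 N).
It fails at once if the hook bears on the board with more than 25 N (contact force between rule_hook and board above 25 N).
It fails at once if a bystander (tin or cork) is moved by more than 30 mm (distance of any of tin_center, cork_center from where it was at the start of the episode above 0.03 m).
It also fails if it takes over 58 s, if anything falls off the work surface, if the arm or the gripper's body presses on something with over 40 N, if the wrist force passes 120 N, or if a joint passes its speed limit or range.

## Working session

There is one attempt and no reset: what is moved stays moved. The work goes in short steps, Python scripts to look and compute and a shell command to move; the robot and the scene stay as the last step left them, time stands still between calls to the robot, and variables do not carry over. Pictures are saved under pics/ and viewed, at most 10 in all, crops included, and the job is handed in when it is done.

```bash
mkdir -p pics; ls
python3 - <<'E'
from rig import readout, vision
import cv2
for n in ("top","side"):
    cv2.imwrite(f"pics/{n}0.png",vision.get_image(n)); p=vision.camera_params(n); print(n,p)
print(vision.camera_params("wrist")); print(readout.get_state())
E
```

```text
pics
top {'intrinsics': array([[516.78417379,   0.        , 328.21800961],
       [  0.        , 516.78417379, 198.486789  ],
       [  0.        ,   0.        ,   1.        ]]), 'rvec': array([ 2.54373664, -1.40590066,  0.19485886]), 'tvec': array([0.01604956, 0.57798498, 0.92479176])}
side {'intrinsics': array([[509.72255545,   0.        , 313.50970373],
       [  0.        , 509.72255545, 201.87410166],
       [  0.        ,   0.        ,   1.        ]]), 'rvec': array([ 2.17353738, -0.16798827,  0.06128596]), 'tvec': array([-0.42485615,  0.29014734,  0.63147889])}
{'intrinsics': array([[346.49408201,   0.        , 322.14063391],
       [  0.        , 346.49408201, 199.24016708],
       [  0.        ,   0.        ,   1.        ]]), 'hand_eye': array([[-2.53765407e-04, -9.59562474e-01, -2.81495637e-01,
         7.14465019e-02],
       [ 9.99999967e-01, -2.52864202e-04, -3.95260084e-05,
         7.87799430e-04],
       [-3.32524951e-05, -2.81495637e-01,  9.59562507e-01,
        -1.42027010e-01],
       [ 0.00000000e+00,  0.00000000e+00,  0.00000000e+00,
         1.00000000e+00]])}
{'clock': 0.1, 'qpos': array([-1.28099120e+00,  2.76514173e-01,  1.50603901e+00,  2.13606465e-05,
        1.36072885e+00, -1.21011161e-01]), 'qd': array([-0.00015591, -0.00169929, -0.00427978,  0.00160236,  0.00060093,
       -0.00057872]), 'effort': array([ 1.13162547e-03, -4.17701769e+01, -2.46405602e+01, -1.48144968e-04,
        5.75707221e-03, -6.42535070e-06]), 'position': array([ 0.22948363, -0.5266782 ,  0.23052332]), 'ee_rot': array([-8.42563466e-04,  9.78977925e-01,  2.03964481e-01, -6.07981769e-05]), 'contact_force': array([-0.46672968, -0.38229049, -0.59005841]), 'moment': array([-0.01454599,  0.04334357,  0.04169932]), 'gripper_force': 0.0, 'width': 0.08473517980922983}
```

View pics/top0.png

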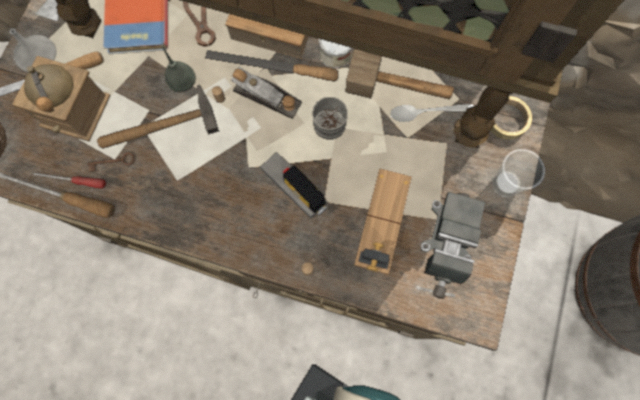

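View pics/side0.png

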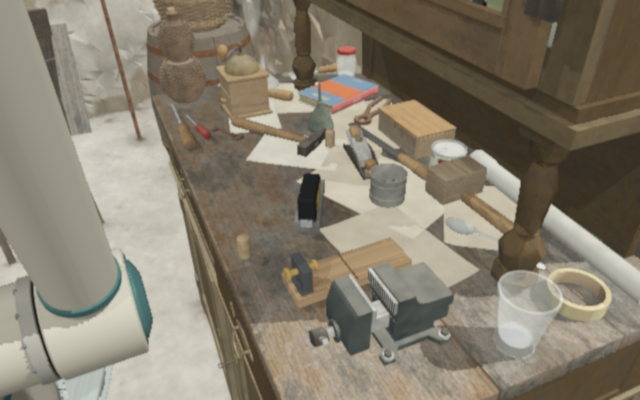

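The top view shows the board from its free end near (393,171) to the stop near (375,262). The rule is near (305,188) with its hook end near (322,208), on a stone running from (270,157) to (320,212). The tin is at (330,118) and the cork at (307,268). Next I'll enlarge the area and convert to world coordinates.

```bash
cat > h.py <<'E'
import numpy as np, cv2
from scipy.spatial.transform import Rotation as R
from rig import readout, vision
def pose(s=None):
    s=s or readout.get_state(); q=s["ee_rot"]; T=np.eye(4)
    T[:3,:3]=R.from_quat([q[1],q[2],q[3],q[0]]).as_matrix(); T[:3,3]=s["position"]; return T
def cam(n,T=None):
    p=vision.camera_params(n); K=p["intrinsics"]
    if n=="wrist":
        M=np.linalg.inv(T@p["hand_eye"])
    else:
        M=np.eye(4); M[:3,:3]=cv2.Rodrigues(p["rvec"])[0]; M[:3,3]=p["tvec"]
    return K,M
def px2w(n,uv,z,T=None):
    K,M=cam(n,T); d=M[:3,:3].T@np.linalg.inv(K)@np.array([*uv,1.]); c=-M[:3,:3].T@M[:3,3]
    return c+d*(z-c[2])/d[2]
def w2px(n,X,T=None):
    K,M=cam(n,T); p=K@(M[:3,:3]@np.asarray(X)+M[:3,3]); return p[:2]/p[2]
E
python3 - <<'E'
from h import *
for nm,uv,z in [("free end mid",(394,171),.018),("stop top",(375,256),.06),("board L",(362,232),.018),("rule c top",(300,181),.076),("rule front top",(320,206),.076),("cork",(307,266),.042),("tin",(330,105),.061),("stone back",(272,157),.024)]:
    print(nm,px2w("top",uv,z).round(3))
im=cv2.imread("pics/top0.png")
cv2.imwrite("pics/topc.png",cv2.resize(im[145:285,250:450],None,fx=4,fy=4,interpolation=cv2.INTER_CUBIC))
E
```

```text
free end mid [0.618 0.245 0.018]
stop top [0.436 0.187 0.06 ]
board L [0.471 0.234 0.018]
rule c top [0.482 0.387 0.076]
rule front top [0.46  0.327 0.076]
cork [0.352 0.289 0.042]
tin [0.657 0.427 0.061]
stone back [0.507 0.476 0.024]
```

View pics/topc.png

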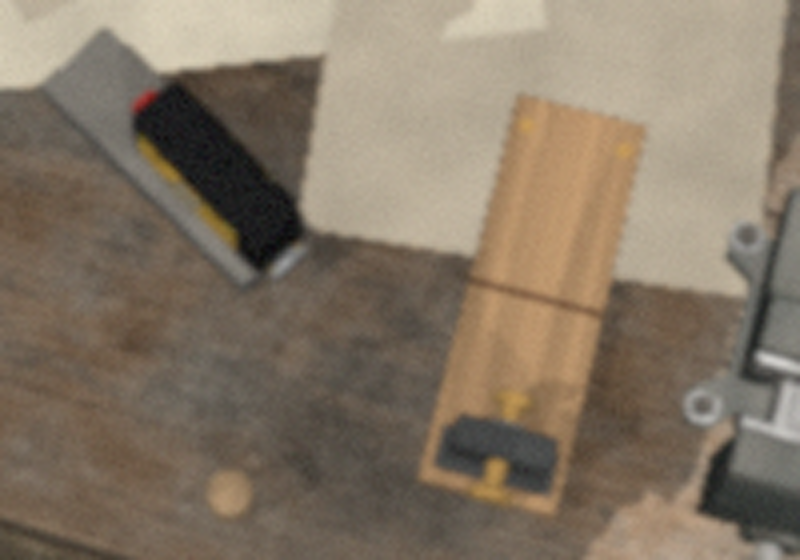

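The crop shows the board's top corners at (518,93), (645,126), (555,512) and (420,480). The case top corners are near (135,118), (176,84), (302,220) and (258,267), with the red button at the back-left and the hook at (290,260).

Run:
```python
from h import *
f=lambda c,z:px2w("top",(c[0]/4+250-.4,c[1]/4+145-.4),z)
B=np.array([f(c,.018) for c in [(518,93),(645,126),(555,512),(420,480)]]);print(B.round(3))
print("end",B[:2].mean(0),"len",np.linalg.norm(B[:2].mean(0)-B[2:].mean(0)),"w",np.linalg.norm(B[0]-B[1]))
d=B[:2].mean(0)-B[2:].mean(0);print("yaw",np.degrees(np.arctan2(d[1],d[0])))
C=np.array([f(c,.076) for c in [(135,118),(176,84),(302,220),(258,267)]]);print(C.round(3),C.mean(0))
d=C[2:].mean(0)-C[:2].mean(0);print("yaw",np.degrees(np.arctan2(d[1],d[0])),np.linalg.norm(d))
print(pose().round(3))
```

```text
[[0.608 0.274 0.018]
 [0.627 0.209 0.018]
 [0.429 0.148 0.018]
 [0.407 0.213 0.018]]
end [0.61735281 0.24189164 0.018     ] len 0.20855937260809904 w 0.06812157768963618
yaw 17.237229974958623
[[0.476 0.422 0.076]
 [0.502 0.415 0.076]
 [0.476 0.325 0.076]
 [0.445 0.331 0.076]] [0.47465023 0.37316926 0.076     ]
yaw -107.47037956286182 0.09498238813606454
[[ 0.917  0.399 -0.     0.229]
 [ 0.399 -0.917  0.002 -0.527]
 [ 0.    -0.002 -1.     0.231]
 [ 0.     0.     0.     1.   ]]
```

```bash
python3 -m handwheel '[[[32.5,-40.4,0],[0,0,0],-1],[[32.5,-40.4,0],[0,0,0],-1],[[32.5,-40.4,0],[0,0,0],-1],[[32.5,-40.4,0],[0,0,0],-1],[[32.5,-40.4,0],[0,0,0],-1],[[32.5,-40.4,0],[0,0,0],-1],[[32.5,-40.4,0],[0,0,0],-1],[[32.5,-40.4,0],[0,0,0],-1],[[32.5,-40.4,0],[0,0,0],-1],[[32.5,-40.4,0],[0,0,0],-1],[[32.5,-40.4,0],[0,0,0],-1],[[32.5,-40.4,0],[0,0,0],-1],[[32.5,-40.4,0],[0,0,0],-1],[[32.5,-40.4,0],[0,0,0],-1],[[32.5,-40.4,0],[0,0,0],-1],[[32.5,-40.4,0],[0,0,0],-1],[[32.5,-40.4,0],[0,0,0],-1],[[32.5,-40.4,0],[0,0,0],-1]]' 80
python3 -m handwheel '[[[0,0,8],[0,0,-1],-1],[[0,0,8],[0,0,-1],-1],[[0,0,8],[0,0,-1],-1],[[0,0,8],[0,0,-1],-1],[[0,0,8],[0,0,-1],-1],[[0,0,8],[0,0,-1],-1],[[0,0,8],[0,0,-1],-1],[[0,0,8],[0,0,-1],-1],[[0,0,0],[0,0,-0.17],-1],[[0,0,0],[0,0,0],-1],[[0,0,0],[0,0,0],-1]]'
python3 - <<'E'
from h import *
T=pose();np.save("T1.npy",T);cv2.imwrite("pics/w1.png",vision.get_image("wrist"));print(T.round(4))
for X in [(.4747,.3732,.076),(.476,.422,.076),(.445,.331,.076)]: print(w2px("wrist",X,T))
E
```

```text
clock: 2.35
position: [0.4756, 0.3747, 0.2307]
ee_rot: [0.0, 0.979, 0.204, -0.0]
contact_force: [-0.3, 0.2, 0.9]
width: 0.0852
gripper_force: 0.0
clock: 3.72
position: [0.4757, 0.3732, 0.1676]
ee_rot: [0.0, 0.806, 0.591, 0.0]
contact_force: [-0.7, -0.4, -0.1]
width: 0.0856
gripper_force: 0.0
[[ 3.005e-01  9.538e-01  6.000e-04  4.757e-01]
 [ 9.538e-01 -3.005e-01  2.000e-04  3.732e-01]
 [ 4.000e-04  5.000e-04 -1.000e+00  1.676e-01]
 [ 0.000e+00  0.000e+00  0.000e+00  1.000e+00]]
[320.07657599 202.94006723]
[299.80548869 135.60652512]
[299.19671779 266.11530752]
```

View pics/w1.png

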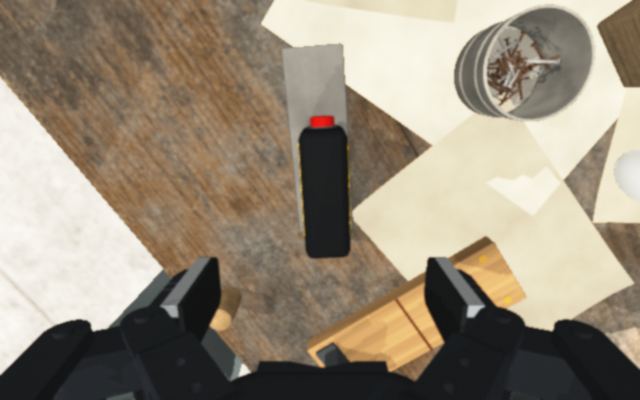

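The wrist view shows the case top from its heel edge at (324,127) to its front edge at (328,257), with sides at 301–347 and 306–350. The button is at (322,121). The board is at lower right, with its free end upper right.

Run:
```python
from h import *
T=np.load("T1.npy")
P=lambda uv,z=.076:px2w("wrist",uv,z,T)
h,f=P((324,127)),P((328,257));print(h,f,(h+f)/2,np.linalg.norm(h-f),np.degrees(np.arctan2(*(f-h)[[1,0]])))
l,r=P((303.5,192)),P((348.5,192));print(np.linalg.norm(l-r)); c=(l+r)/2
hf=(h+f)/2
print("tool delta mm",(T[:3,:3].T@(hf-T[:3,3])*1000).round(1))
print("board end corners", [P(u,.018) for u in [(490,237),(525,295),(308,347)]])
print(w2px("top",(*hf[:2],.076)),w2px("side",(*hf[:2],.076)))
```

```text
[0.49307194 0.42252462 0.076     ] [0.46765986 0.33164714 0.076     ] [0.4803659  0.37708588 0.076     ] 0.09436360247712439 -105.62259824593599
0.031427759150212155
tool delta mm [ 5.   3.2 91.6]
board end corners [array([0.60616397, 0.27936445, 0.018     ]), array([0.62785245, 0.21002407, 0.018     ]), array([0.41188872, 0.21622999, 0.018     ])]
[303.80857022 184.08495321] [310.6876818  184.81986358]
```

```bash
python3 -m handwheel '[[[5,3,0],[0,0,-0.3],-1],[[0,0,20],[0,0,0],-1],[[0,0,20],[0,0,0],-1],[[0,0,20],[0,0,0],-1],[[0,0,20],[0,0,0],-1],[[0,0,18],[0,0,0],-1],[[0,0,18],[0,0,0],-1],[[0,0,17],[0,0,0],-1],[[0,0,0],[0,0,0],-1],[[0,0,0],[0,0,0],1],[[0,0,0],[0,0,0],1],[[0,0,0],[0,0,0],1],[[0,0,0],[0,0,0],1],[[0,0,0],[0,0,0],1],[[0,0,0],[0,0,0],1],[[0,0,0],[0,0,0],1],[[0,0,0],[0,0,0],1]]' 80
python3 - <<'E'
from h import *
s=readout.get_state();print(s["contact_force"],s["width"],s["gripper_force"])
print(pose(s).round(4))
E
```

```text
clock: 5.9
position: [0.4805, 0.3774, 0.0352]
ee_rot: [0.0, 0.797, 0.604, 0.001]
contact_force: [-0.7, 0.8, 4.7]
width: 0.0332
gripper_force: 80.5
[-0.71394506  0.80407289  4.68734817] 0.033197739765419156 80.51676750183105
[[ 0.2697  0.963   0.0015  0.4805]
 [ 0.963  -0.2697  0.001   0.3774]
 [ 0.0014  0.0012 -1.      0.0352]
 [ 0.      0.      0.      1.    ]]
```

```bash
python3 -m handwheel '[[[0,0,-5],[0,0,0],1],[[0,0,-15],[0,0,0],1],[[0,0,-20],[0,0,0],1],[[0,0,-20],[0,0,0],1],[[0,0,-20],[0,0,0],1],[[0,0,0],[0,0,0],1]]'
python3 -m handwheel '[[[0,0,0],[0,0,-1],1],[[0,0,0],[0,0,-1],1],[[0,0,0],[0,0,-1],1],[[0,0,0],[0,0,-1],1],[[0,0,0],[0,0,-1],1],[[0,0,0],[0,0,-1],1],[[0,0,0],[0,0,-1],1],[[0,0,0],[0,0,-1],1],[[0,0,0],[0,0,-1],1],[[0,0,0],[0,0,-1],1],[[0,0,0],[0,0,-1],1],[[0,0,0],[0,0,-1],1],[[0,0,0],[0,0,-1],1],[[0,0,0],[0,0,-1],1],[[0,0,0],[0,0,-1],1],[[0,0,0],[0,0,-1],1],[[0,0,0],[0,0,-1],1],[[0,0,0],[0,0,-1],1],[[0,0,0],[0,0,-1],1],[[0,0,0],[0,0,-1],1]]'
python3 -m handwheel '[[[0,0,0],[0,0,-0.53],1],[[-6,-21,0],[0,0,0],1],[[-6,-21,0],[0,0,0],1],[[-6,-21,0],[0,0,0],1],[[-6,-21,0],[0,0,0],1],[[-6,-21,0],[0,0,0],1],[[-6,-21,0],[0,0,0],1],[[-6,-21,0],[0,0,0],1],[[-5,-21,0],[0,0,0],1],[[0,0,0],[0,0,0],1],[[0,0,0],[0,0,0],1],[[0,0,0],[0,0,0],1]]'
python3 - <<'E'
from h import *
s=readout.get_state();T=pose(s);np.save("T2.npy",T);print(T.round(4),s["contact_force"],s["qpos"])
im=vision.get_image("wrist");cv2.imwrite("pics/w2.png",im)
t=vision.get_image("side");cv2.imwrite("pics/s2.png",cv2.resize(t[180:330,260:460],None,fx=4,fy=4,interpolation=cv2.INTER_CUBIC))
E
```

```text
clock: 6.65
position: [0.4809, 0.3776, 0.1162]
ee_rot: [0.0, 0.797, 0.604, 0.002]
contact_force: [-0.2, 0.2, -3.4]
width: 0.0332
gripper_force: 79.7
clock: 9.15
position: [0.4791, 0.3764, 0.113]
ee_rot: [-0.001, -0.127, 0.992, -0.001]
contact_force: [-0.6, -0.4, -3.3]
width: 0.033
gripper_force: 79.5
clock: 10.65
position: [0.5749, 0.2316, 0.1142]
ee_rot: [-0.0, -0.153, 0.988, 0.0]
contact_force: [0.1, -0.3, -4.2]
width: 0.033
gripper_force: 80.2
[[-9.533e-01 -3.021e-01 -4.000e-04  5.749e-01]
 [-3.021e-01  9.533e-01  2.000e-04  2.316e-01]
 [ 4.000e-04  3.000e-04 -1.000e+00  1.142e-01]
 [ 0.000e+00  0.000e+00  0.000e+00  1.000e+00]] [ 0.11378091 -0.26433479 -4.16554475] [ 2.70516448e-01  4.24439296e-01  1.58040501e+00  3.36738572e-04
  1.13711537e+00 -1.60727742e+00]
```

View pics/w2.png

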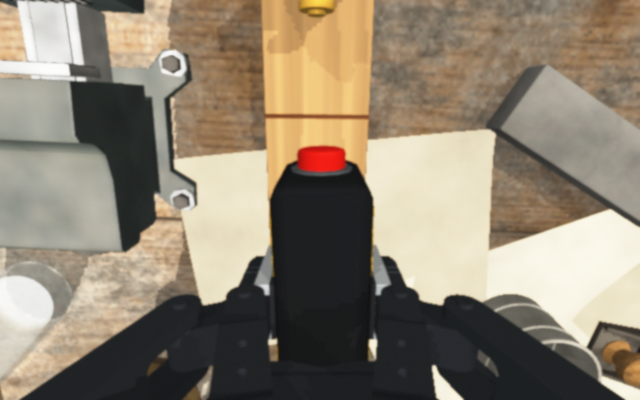

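View pics/s2.png

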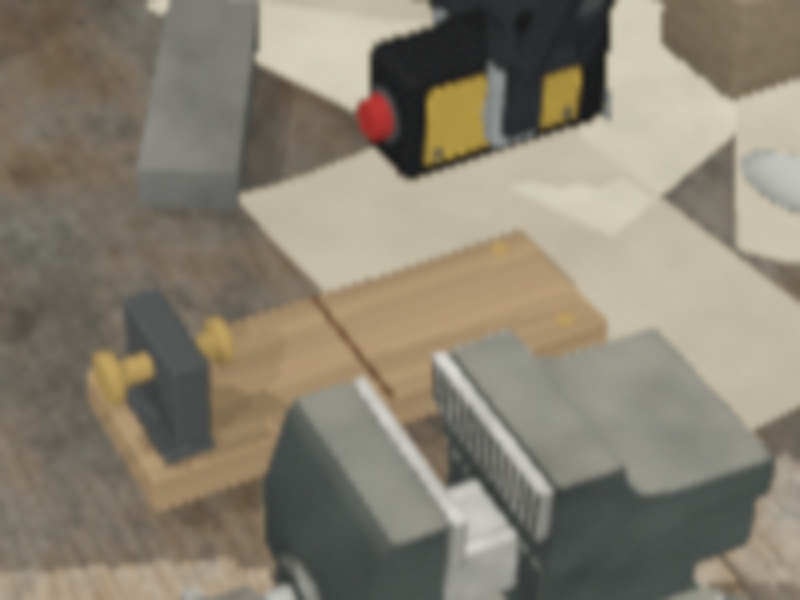

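The wrist view shows the case lined up over the board, with the board edges at 264 and 371, the button at (321,157) and the screw head at (317,5). In the 4x side crop, the button tip is near (366,118) and the free-end corners are at (522,232) and (605,322).

Run:
```python
from h import *
T=np.load("T2.npy")
f=lambda c,z:px2w("side",(c[0]/4+260-.4,c[1]/4+180-.4),z)
a,b=f((522,232),.018),f((605,322),.018);print(a,b,(a+b)/2,np.linalg.norm(a-b))
tip=T@np.array([.056,0,-.0148,1]);p=w2px("side",tip[:3]);print("tip exp crop",(p-[260,180]+.4)*4, "wrist",w2px("wrist",tip[:3],T))
for z in (.104,): print("bottom heel corner near (412,177):",T[:3,:3].T@(f((412,177),T[2,3]-.0112)-T[:3,3])*1000)
print("button top edge wrist", w2px("wrist",(T@np.array([.056,0,-.0238,1]))[:3],T))
for e in [(.617,.2435)]: 
  for s in (.035,-.035): print((w2px("side",(e[0]-.302*s,e[1]+.953*s,.018))-[260,180]+.4)*4)
print("board centre at v115",T[:3,:3].T@(px2w("wrist",(317.5,115),.018,T)-T[:3,3])*1000)
```

```text
[0.60673329 0.27069297 0.018     ] [0.62505328 0.2066814  0.018     ] [0.61589329 0.23868718 0.018     ] 0.06658154356788733
tip exp crop [365.13276376 121.07671669] wrist [324.33412641 141.99992872]
bottom heel corner near (412,177): [ 39.8636218  -10.02495666  11.21098415]
button top edge wrist [324.49384355 145.25117904]
[517.6726059  223.51608169]
[608.32751183 315.94857877]
board centre at v115 [60.39424368 -3.90829533 96.25543101]
```

```bash
python3 -m handwheel '[[[-2,-3,10],[0,0,0],1],[[0,0,15],[0,0,0],1],[[0,0,15],[0,0,0],1],[[0,0,15],[0,0,0],1],[[0,0,15],[0,0,0],1],[[0,0,8],[0,0,0],1],[[0,0,3],[0,0,0],1],[[0,0,0],[0,0,0],1],[[0,0,0],[0,0,0],1]]'
python3 -m handwheel '[[[0,0,1],[0,0,0],1],[[0,0,0.5],[0,0,0],1],[[0,0,0],[0,0,0],1],[[0,0,0],[0,0,0],1]]'
python3 -m handwheel '[[[0,0,1],[0,0,0],1],[[0,0,0],[0,0,0],1],[[0,0,0],[0,0,0],1]]'
```

```text
clock: 11.88
position: [0.5787, 0.2288, 0.0339]
ee_rot: [0.001, -0.152, 0.988, 0.0]
contact_force: [0.8, -0.1, -3.1]
width: 0.0334
gripper_force: 80.2
clock: 12.38
position: [0.5782, 0.2287, 0.0318]
ee_rot: [0.0, -0.152, 0.988, -0.0]
contact_force: [-0.2, -0.1, -3.5]
width: 0.0333
gripper_force: 80.2
clock: 12.75
position: [0.5782, 0.2287, 0.0307]
ee_rot: [-0.0, -0.152, 0.988, -0.0]
contact_force: [-0.2, 0.4, -3.7]
width: 0.0331
gripper_force: 80.2
```

```bash
python3 -m handwheel '[[[0,0,1],[0,0,0],1],[[0,0,0],[0,0,0],1],[[0,0,0],[0,0,0],1]]' | grep -E "pos|contact"
python3 -m handwheel '[[[0,0,0.6],[0,0,0],1],[[0,0,0],[0,0,0],1],[[0,0,0],[0,0,0],1]]'| grep -E "pos|contact"
```

```text
position: [0.5782, 0.2287, 0.0298]
contact_force: [-0.1, 0.1, -3.7]
position: [0.5782, 0.2287, 0.0293]
contact_force: [-0.1, -0.4, -2.6]
```

Run:
```python
from h import *
t=vision.get_image("side");cv2.imwrite("pics/s3.png",cv2.resize(t[180:330,260:460],None,fx=4,fy=4,interpolation=cv2.INTER_CUBIC))
```

```text
(no output)
```

View pics/s3.png

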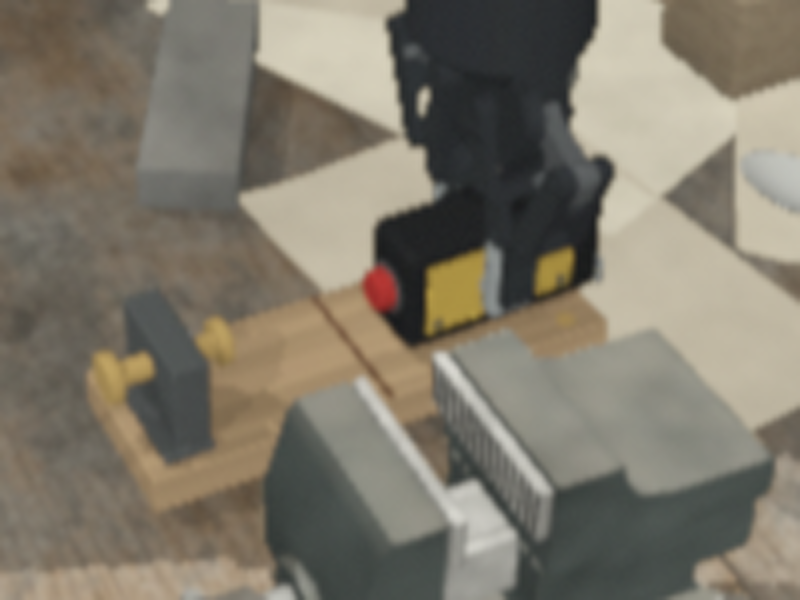

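The case's sole has just touched the board at the expected height (z 0.0293). The hook, near crop (598,268), is past the free end, since otherwise contact would have come 8 mm earlier. Now I'll draw the case back.

```bash
python3 -m handwheel '[[[3,0,0],[0,0,0],1],[[3,0,0],[0,0,0],1],[[3,0,0],[0,0,0],1],[[3,0,0],[0,0,0],1],[[2,0,0],[0,0,0],1],[[2,0,0],[0,0,0],1],[[0,0,0],[0,0,0],1],[[0,0,0],[0,0,0],1]]' | grep -E "pos|contact"
python3 -m handwheel '[[[3,0,0],[0,0,0],1],[[3,0,0],[0,0,0],1],[[3,0,0],[0,0,0],1],[[3,0,0],[0,0,0],1],[[3,0,0],[0,0,0],1],[[0,0,0],[0,0,0],1],[[0,0,0],[0,0,0],1],[[0,0,0],[0,0,0],1]]'| grep -E "pos|contact"
```

```text
position: [0.5633, 0.224, 0.0293]
contact_force: [2.2, 1.1, -2.4]
position: [0.5482, 0.2191, 0.0293]
contact_force: [1.9, -0.7, 0.5]
```

```bash
python3 -m handwheel '[[[0,0,0],[0,0,0],1],[[0,0,0],[0,0,0],1],[[3,0,0],[0,0,0],1],[[3,0,0],[0,0,0],1],[[3,0,0],[0,0,0],1],[[3,0,0],[0,0,0],1],[[3,0,0],[0,0,0],1],[[3,0,0],[0,0,0],1],[[2,0,0],[0,0,0],1],[[0,0,0],[0,0,0],1],[[0,0,0],[0,0,0],1]]' | grep -E "pos|contact"
python3 - <<'E'
from h import *
T=pose();a=vision.get_image("wrist")[0:300,160:480];b=vision.get_image("side")[180:330,260:460]
cv2.imwrite("pics/c4.png",np.hstack([cv2.resize(a,(400,375)),cv2.resize(b,(400,375))[:, :]]))
E
```

```text
position: [0.5292, 0.2132, 0.0292]
contact_force: [3.1, 0.0, 0.7]
```

View pics/c4.png

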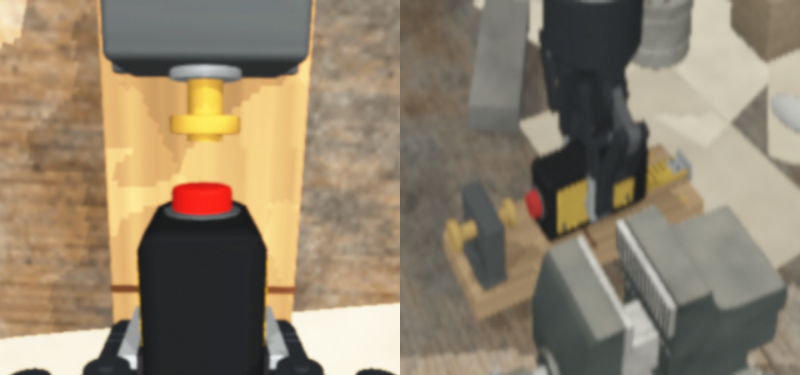

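The wrist half (left) shows the red button at (202,195) in line with the screw head at (205,125), still about 15 mm off. The side half shows the blade drawn out and the hook on the free end at about (680,165). I'll continue gently.

```bash
python3 -m handwheel '[[[2,0,0],[0,0,0],1],[[2,0,0],[0,0,0],1],[[2,0,0],[0,0,0],1],[[2,0,0],[0,0,0],1],[[0,0,0],[0,0,0],1],[[0,0,0],[0,0,0],1]]' | grep -E "pos|contact"
python3 -m handwheel '[[[1,0,0],[0,0,0],1],[[1,0,0],[0,0,0],1],[[0,0,0],[0,0,0],1]]' | grep -E "pos|contact"
python3 -m handwheel '[[[1,0,0],[0,0,0],1],[[1,0,0],[0,0,0],1],[[0,0,0],[0,0,0],1]]' | grep -E "pos|contact"
```

```text
position: [0.5225, 0.2111, 0.0292]
contact_force: [4.6, 1.1, 0.3]
position: [0.5206, 0.2105, 0.0292]
contact_force: [5.7, 0.6, 0.7]
position: [0.5187, 0.2099, 0.0293]
contact_force: [6.0, 1.0, 0.5]
```

```bash
for i in 1 ; do python3 -m handwheel '[[[1,0,0],[0,0,0],1],[[0,0,0],[0,0,0],1],[[0,0,0],[0,0,0],1]]' | grep -E "pos|contact"; done
python3 -m handwheel '[[[1,0,0],[0,0,0],1],[[0,0,0],[0,0,0],1],[[0,0,0],[0,0,0],1]]' | grep -E "pos|contact"
python3 - <<'E'
from h import *
a=vision.get_image("wrist")[0:300,160:480];b=vision.get_image("side")[180:330,260:460]
cv2.imwrite("pics/c5.png",np.hstack([cv2.resize(a,(400,375)),cv2.resize(b,(400,375))[:, :]]))
E
```

```text
position: [0.5178, 0.2096, 0.0292]
contact_force: [5.5, 0.3, -0.0]
position: [0.5173, 0.2095, 0.0293]
contact_force: [5.2, 1.6, -0.6]
```

View pics/c5.png

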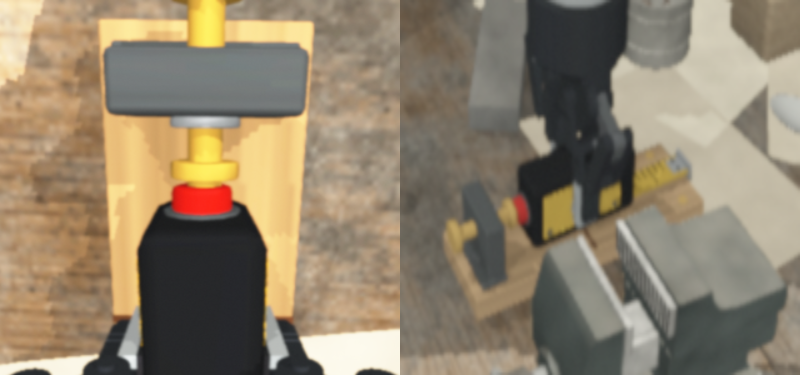

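The button now looks to be touching the screw head, at left-half (203,187). I'll press in small steps.

```bash
python3 -m handwheel '[[[1,0,0],[0,0,0],1],[[0,0,0],[0,0,0],1],[[0,0,0],[0,0,0],1]]' | grep -E "pos|contact"
python3 -m handwheel '[[[1,0,0],[0,0,0],1],[[0,0,0],[0,0,0],1],[[0,0,0],[0,0,0],1]]' | grep -E "pos|contact"
python3 -m handwheel '[[[1,0,0],[0,0,0],1],[[0,0,0],[0,0,0],1],[[0,0,0],[0,0,0],1]]' | grep -E "pos|contact"
```

```text
position: [0.5173, 0.2095, 0.0294]
contact_force: [7.8, 0.6, -2.2]
position: [0.5168, 0.2093, 0.0294]
contact_force: [7.3, 2.3, -1.8]
position: [0.5159, 0.209, 0.0295]
contact_force: [8.4, 2.1, -2.3]
```

```bash
python3 -m handwheel '[[[0.8,0,0],[0,0,0],1],[[0,0,0],[0,0,0],1],[[0,0,0],[0,0,0],1]]' | grep -E "pos|contact"
python3 -m handwheel '[[[0.8,0,0],[0,0,0],1],[[0,0,0],[0,0,0],1],[[0,0,0],[0,0,0],1]]' | grep -E "pos|contact"
python3 -m handwheel '[[[0.6,0,0],[0,0,0],1],[[0,0,0],[0,0,0],1],[[0,0,0],[0,0,0],1]]' | grep -E "pos|contact"
```

```text
position: [0.5152, 0.2088, 0.0295]
contact_force: [8.1, 1.6, -2.7]
position: [0.5145, 0.2086, 0.0295]
contact_force: [8.5, 3.2, -2.7]
position: [0.5142, 0.2085, 0.0295]
contact_force: [8.6, 1.9, -1.8]
```

```bash
python3 -m handwheel '[[[0.6,0,0],[0,0,0],1],[[0,0,0],[0,0,0],1],[[0,0,0],[0,0,0],1]]' | grep -E "pos|contact"
python3 -m handwheel '[[[0.6,0,0],[0,0,0],1],[[0,0,0],[0,0,0],1],[[0,0,0],[0,0,0],1]]' | grep -E "pos|contact"
python3 -m handwheel '[[[0.6,0,0],[0,0,0],1],[[0,0,0],[0,0,0],1],[[0,0,0],[0,0,0],1]]' | grep -E "pos|contact"
```

```text
position: [0.514, 0.2084, 0.0295]
contact_force: [9.3, 2.5, -3.2]
position: [0.5139, 0.2084, 0.0296]
contact_force: [9.7, 3.2, -3.5]
position: [0.5137, 0.2083, 0.0296]
contact_force: [9.9, 2.1, -4.4]
```

```bash
python3 -m handwheel '[[[0.8,0,0],[0,0,0],1],[[0,0,0],[0,0,0],1],[[0,0,0],[0,0,0],1]]' | grep -E "clock|pos|contact"
python3 -m handwheel '[[[0.8,0,0],[0,0,0],1],[[0,0,0],[0,0,0],1],[[0,0,0],[0,0,0],1]]' | grep -E "pos|contact"
python3 -m handwheel '[[[0.8,0,0],[0,0,0],1],[[0,0,0],[0,0,0],1],[[0,0,0],[0,0,0],1]]' | grep -E "pos|contact"
```

```text
clock: 23.12
position: [0.5135, 0.2082, 0.0297]
contact_force: [12.1, 2.6, -4.9]
position: [0.5132, 0.2082, 0.0298]
contact_force: [12.4, 4.7, -4.2]
position: [0.513, 0.2081, 0.0299]
contact_force: [13.1, 3.4, -5.5]
```

```bash
python3 -m handwheel '[[[0.8,0,0],[0,0,0],1],[[0,0,0],[0,0,0],1],[[0,0,0],[0,0,0],1]]' | grep -E "pos|contact|rot"
python3 -m handwheel '[[[0.8,0,0],[0,0,0],1],[[0,0,0],[0,0,0],1],[[0,0,0],[0,0,0],1]]' | grep -E "pos|contact"
python3 - <<'E'
from h import *
T=pose();print(T[:3,:3].round(4));s=readout.get_state();print(s["moment"],s["contact_force"])
a=vision.get_image("wrist")[0:300,160:480];b=vision.get_image("side")[220:280,270:400]
cv2.imwrite("pics/c6.png",np.hstack([cv2.resize(a,(400,375)),cv2.resize(b,(400,375))]))
# red pixel height along button columns, compared with earlier (c5)
w=vision.get_image("wrist").astype(int);m=(w[...,2]>150)&(w[...,1]<70)
ys=np.where(m[:,315:330].any(1))[0];print(ys.min(),ys.max(),m.sum())
c=cv2.imread("pics/c5.png").astype(int)[:,:400];m=(c[...,2]>150)&(c[...,1]<70);ys=np.where(m[:,195:212].any(1))[0];print(ys.min()*.8,ys.max()*.8,m.sum()*.64)
E
```

```text
position: [0.5128, 0.208, 0.03]
ee_rot: [0.006, -0.152, 0.988, 0.001]
contact_force: [13.8, 3.4, -6.4]
position: [0.5126, 0.2079, 0.03]
contact_force: [13.8, 4.0, -7.0]
[[-0.9535 -0.301   0.0137]
 [-0.3009  0.9536  0.0043]
 [-0.0144 -0.     -0.9999]]
[ 0.72328644 -2.18945458 -0.06298457] [13.82874911  3.99884826 -7.04310918]
164 171 352
150.4 171.20000000000002 977.28
```

The visible red of the button has shrunk from 21 to 7 pixel rows, so it is close to home. I'll give it one more gentle push, then unload.

```bash
python3 -m handwheel '[[[1,0,0],[0,0,0],1],[[0,0,0],[0,0,0],1],[[1,0,0],[0,0,0],1],[[0,0,0],[0,0,0],1]]' | grep -E "pos|contact"
python3 -m handwheel '[[[1,0,0],[0,0,0],1],[[0,0,0],[0,0,0],1],[[0,0,0],[0,0,0],1]]' | grep -E "pos|contact"
python3 - <<'E'
from h import *
w=vision.get_image("wrist").astype(int);m=(w[...,2]>150)&(w[...,1]<70)
ys=np.where(m[:,315:330].any(1))[0];print(ys.min(),ys.max(),m.sum())
E
```

```text
position: [0.5125, 0.2079, 0.0304]
contact_force: [16.7, 5.2, -7.7]
position: [0.5125, 0.2079, 0.0306]
contact_force: [17.3, 6.2, -8.8]
165 171 339
```

It has stopped against the hard stop (5.2 mm of travel, 18 N). Now unloading.

```bash
python3 -m handwheel '[[[-1,0,0],[0,0,0],1],[[-1,0,0],[0,0,0],1],[[-1,0,0],[0,0,0],1],[[-1,0,0],[0,0,0],1],[[0,0,0],[0,0,0],1],[[0,0,0],[0,0,0],1]]' | grep -E "pos|contact"
python3 -m handwheel '[[[-1,0,0],[0,0,0],1],[[-1,0,0],[0,0,0],1],[[0,0,0],[0,0,0],1],[[0,0,0],[0,0,0],1]]' | grep -E "clock|pos|contact|rot"
```

```text
position: [0.5126, 0.2079, 0.0301]
contact_force: [10.8, 3.2, -4.7]
clock: 26.95
position: [0.5126, 0.2079, 0.0299]
ee_rot: [0.004, -0.152, 0.988, 0.001]
contact_force: [9.2, 2.4, -1.7]
```

```bash
python3 -m handwheel '[[[-1,0,0],[0,0,0],1],[[-1,0,0],[0,0,0],1],[[-1,0,0],[0,0,0],1],[[-1,0,0],[0,0,0],1],[[0,0,0],[0,0,0],1],[[0,0,0],[0,0,0],1]]' | grep -E "pos|contact"
python3 -m handwheel '[[[-1,0,0],[0,0,0],1],[[-0.5,0,0],[0,0,0],1],[[0,0,0],[0,0,0],1],[[0,0,0],[0,0,0],1]]' | grep -E "clock|pos|contact|rot"
```

```text
position: [0.5129, 0.2081, 0.0293]
contact_force: [5.2, 1.4, 1.1]
clock: 28.2
position: [0.513, 0.2082, 0.0292]
ee_rot: [-0.001, -0.152, 0.988, -0.0]
contact_force: [0.9, 0.2, 5.6]
```

```bash
python3 -m handwheel '[[[0,0,0],[0,0,0],0.1],[[0,0,0],[0,0,0],0],[[0,0,0],[0,0,0],-0.2],[[0,0,0],[0,0,0],-0.3],[[0,0,0],[0,0,0],-0.3],[[0,0,0],[0,0,0],-0.3],[[0,0,0],[0,0,0],-0.3],[[0,0,0],[0,0,0],-0.3]]'
python3 -m handwheel '[[[0,0,-3],[0,0,0],-0.3],[[0,0,-5],[0,0,0],-0.3],[[0,0,-10],[0,0,0],-0.3],[[0,0,-15],[0,0,0],-0.3],[[0,0,-20],[0,0,0],-0.3],[[0,0,-20],[0,0,0],-0.3],[[0,0,-20],[0,0,0],-0.3],[[0,0,-20],[0,0,0],-0.3],[[0,0,-20],[0,0,0],-0.3],[[0,0,0],[0,0,0],-0.3],[[0,0,0],[0,0,0],-0.3]]'
python3 - <<'E'
from h import *
a=vision.get_image("wrist")[0:400,120:520];b=vision.get_image("side")[190:310,270:450]
cv2.imwrite("pics/c7.png",np.hstack([cv2.resize(a,(400,400)),cv2.resize(b,(400,267)).copy() if 0 else cv2.copyMakeBorder(cv2.resize(b,(400,267)),0,133,0,0,cv2.BORDER_CONSTANT)]))
E
```

```text
clock: 29.2
position: [0.5138, 0.2083, 0.0292]
ee_rot: [0.0, -0.152, 0.988, -0.0]
contact_force: [-0.7, -0.5, -0.2]
width: 0.0558
gripper_force: 0.0
clock: 30.58
position: [0.5134, 0.2082, 0.162]
ee_rot: [-0.0, -0.152, 0.988, -0.0]
contact_force: [-1.8, -0.5, -0.5]
width: 0.0555
gripper_force: 0.0
```

View pics/c7.png

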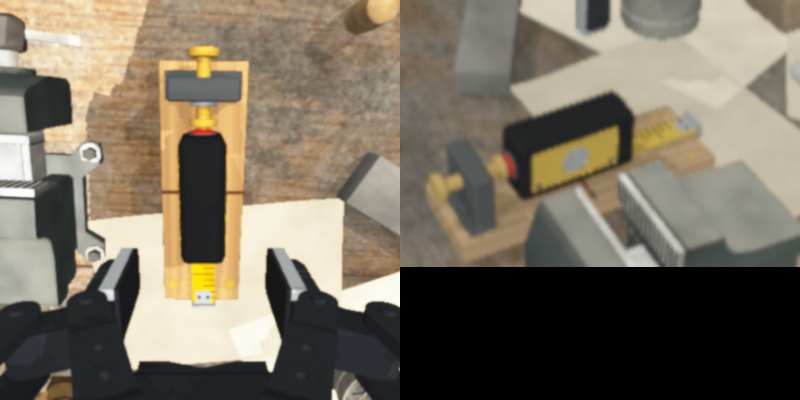

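The rule stands upright on the board. The hook is over the free end at about (203,298), the button is against the screw at (203,130), and the blade is still out. The gripper is clear, so I'm handing in.

```bash
python3 -c "
from rig import manip; print(manip.sign_off())"
```

```text
the job is handed in; nothing more can be done
None
```

The job is handed in, with no verdict returned: by the last images and readings, the rule stands upright on the board, hooked over the free end, its button pressed home and its blade still out. The whole push peaked at about 18 N, and the tin and cork were never approached.

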